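# Slide the power strip into its bay behind the monitor-arm pole

## Robot

A 7-joint arm with a two-finger parallel gripper is mounted at the origin on the work surface. World frame = base frame: x ahead of the robot, y to its left, z up, the work surface at z = 0. Lengths are in m, angles in rad, forces in N, time in s.
With the tool pointing down it reaches from about 0.4 to 0.85 m from the base axis. Payload 4.5 kg.
Tool frame: the origin (TCP) lies on the centre line of the jaws, within the pads' length; the fingertips stand 8 mm ahead of it and the grasp point (between the pads) lies 11 mm behind it; z points along the fingers, x is the direction in which the jaws open and shut, and the axes are right-handed (so a half turn about z gives the same grasp; the last joint's range is limited). The gripper opens to 88 mm and grips with 3 to 60 N. Pads are 18 mm wide; open, the fingers measure 123 mm over their backs; the gripper's body (75 mm by 187 mm) begins 45 mm behind the grasp point.
Start: joints at [-1.162, 0.689, -0.195, 1.565, 0.157, 0.902, -0.215], TCP at [0.229, 0.582, 0.247] pointing down, gripper open.
Joint ranges: [-3.01, 3.01], [-0.46, 2.08], [-1.47, 1.51], [0.13, 2.56], [-1, 4.14], [0.04, 2.09], [-2.66, 2.66]. Speed limits (rad/s): [2.57, 2.57, 3.14, 3.14, 3.14, 3.14, 3.14].

## Interface

Orientations are given as a unit quaternion [x, y, z, w].
In Python, from plant import r gives the robot as it stands.
- The arm moves only by the shell command python3 -m pendant 'ROWS' [FORCE]. ROWS is JSON, a list of rows, each a list of 3 entries, a list of its own where there are three numbers: the turn, a rotation vector about the tool's x, y, z in rad, then the shift along the tool's x, y, z in m, then the opening, from 0 (shut) to 1 (fully open). In form: [[[wx, wy, wz], [tx, ty, tz], claw], ...]. A call has 1 to 10 rows; each row is the pose to reach, as a shift and turn from the pose commanded when the call began, along the tool's axes at that moment; what a row does not reach only later rows make up. A row lasts 1/10 s, in which the tool goes at most 50 mm and 8.59 degrees, less where a joint would pass 70% of its speed; a pose out of reach is approached as far as the arm can. A call with a gripper value outside its range is refused whole. The fingers move at their own pace and stop on an object; FORCE is the grip in N (left out, the last holds). Time passes only in rows, so rows that repeat a pose let the fingers close. It gives the time, the measured TCP pose, the force and the opening at its end, in the units of the state.
- r.get_state(): the state, without advancing time (a new reading comes with each control period).
- r.snapshot(name): name is "scene" or "top" or "wrist"; returns a dict with "image" (384x512x3 uint8, red, green, blue), "mtx" (3x3 intrinsics, pixels), "dist" ([k1, k2, p1, p2, k3] as OpenCV has them; the pictures are not rectified), "R" (3x3) and "t" (3): a world point X has camera coordinates R X + t; the wrist camera has in their place "T_tool_cam" (4x4, takes a point from camera to tool coordinates, whose origin is the TCP and whose axes are the tool frame's). Camera axes: x right, y down, z forward; pixel columns grow to the right and rows downward; lengths in m; the calibration is good to about 2 mm. A picture is of the moment at which its call begins: read the wrist's pose just before it. There is no depth.
- r.finish_job(): hands the job in, once; it reports no verdict.
The state is a dict: "clock": time; "q": joint angles; "qd": joint speeds; "joint_torque": joint torques, N m; "tool_pos": TCP position; "eef_rot": TCP orientation; "contact_force": force on the tool from outside, world axes, zero at the start; "moment": the same for the moment, N m; "opening": opening from 0.0 (shut) to 1.0 (fully open).
Only numpy, scipy, OpenCV 4.12 (cv2) and the standard library are available. Lean on these libraries where they do the work, as an engineer would, in place of code of your own. Each camera call takes 0.05 s, during which the arm holds its last target. There are 200 camera calls.

## Task

The white power strip belongs in the bay at the back of the bench, lying flat against the front of the grey riser, between the two instruments and behind the black pole. Push it there along the bench with the fingertips, gently and without pinching or lifting it: angle it so that one end slips in behind the pole while the other end is still out in front, then push that other end in until the whole length is flush with the riser. Leave everything else where it is.

Things in the scene. Friction and masses are not known exactly. Their poses are not given: they have to be found in the camera images.
- strip: Power strip: loose bar, 300 long (its y) x 48 wide (its x) x 42 mm high, about 0.7 kg, no cable; white, black end caps, five round sockets on top, red switch near its +y end. Origin: centre of underside. 5 to 12 N slides it on the bench, 40 N is too rough; pushed off its middle it also turns. Either end may go behind the pole, either long side may face the riser; sockets stay up.
- switch_end (a point): Middle of the strip's end face nearest the red switch (strip frame y = +150 mm, 21 mm above the underside).
- plain_end (a point): Middle of the strip's other end face (strip frame y = -150 mm, 21 mm above the underside).
- bay: The fixed bay. Origin: on the bench at the foot of the grey riser's front face, midway between the two instruments. x points away from the robot into the riser, y along its face. The face is the plane x = 0, 336 mm wide, 70 mm high (bins on top reach 117 mm, 60 mm back). Home: strip centre at x = -24 mm, its y axis along the bay's y, its y within 18 mm of 0. Place and yaw vary.
- wall_a (a point): Front inner lower edge of the white instrument that walls the bay on its +y side (bay x = -60, y = +168 mm, on the bench). It is 215 mm wide, 80 mm high, its side runs straight back from here; knobs and terminals stand out 15 mm from its front.
- wall_b (a point): The same of the grey power supply on the bay's -y side (bay x = -60, y = -168 mm, on the bench); 215 mm wide, 80 mm high.
- pole: Fixed black upright pole of a monitor arm, 35 mm diameter, 230 mm high, origin on its axis at the bench, axes parallel to the bay's. At bay x = -105 mm and bay y = +112 or -112 mm: 88 mm is free between it and the riser, and from it to the far instrument the mouth is 262 mm wide, less than the strip's length.
- cap: Flush round desk-hole cap, 60 mm diameter, 1 mm, no obstacle, origin at its centre, at bay x = -105 mm on the side where the pole is not. The strip starts in front of it.
- spool: Bystander, loose: solder spool standing up, 54 mm diameter, 42 mm high, origin at the centre of its underside, on the robot's side of the pole.
- green_box: Bystander, loose: green control box 68 mm square, 68 mm high, origin at the centre of its underside.
- blue_box: Bystander, loose: blue control box 68 mm square, 68 mm high, origin at the centre of its underside.
- multimeter: Bystander, loose: yellow hand multimeter lying on its back, 155 x 78 x 43 mm, origin at the centre of its underside.
- screwdriver: Bystander, loose: orange-handled screwdriver lying down, 170 mm long, origin under its middle.
- flux: Bystander, loose: small amber bottle, 40 mm diameter, 85 mm high, origin at the centre of its underside.
- dish: Bystander, loose: steel parts dish, 84 mm diameter, 22 mm high, origin at the centre of its underside.
Not all that is in view belongs to the job. Of the things that look like the pole, the smallest one is meant.

How it is judged:
By the outcome, as a careful person would: the job done as asked, in the order asked, and still so for the second after the job is handed in, with the robot touching nothing.
It also fails if it takes over 61 s, if anything falls off the work surface, if the arm or the gripper's body presses on something with over 40 N, if the wrist force passes 120 N, or if a joint passes its speed limit or range.

## Working session

There is one attempt and no reset: what is moved stays moved. The work goes in short steps, Python scripts to look and compute and a shell command to move; the robot and the scene stay as the last step left them, time stands still between calls to the robot, and variables do not carry over. Pictures are saved under pics/ and viewed, about 8 in all and at most 12, crops included, and the job is handed in when it is done.

```bash
mkdir -p pics; cat > h.py <<'E'
import numpy as np, cv2
from plant import r
from scipy.spatial.transform import Rotation as Ro
def snap(n,f):
    s=r.get_state(); d=r.snapshot(n); cv2.imwrite('pics/'+f,d['image'][:,:,::-1])
    if 'R' not in d:
        T=np.array(d['T_tool_cam']); Rw=Ro.from_quat(s['eef_rot']).as_matrix()
        C=Rw@T[:3,3]+np.array(s['tool_pos']); Rc=Rw@T[:3,:3]
        d['R']=Rc.T; d['t']=-Rc.T@C
    np.savez('pics/'+f[:-4]+'.npz',**{k:np.array(d[k]) for k in('image','mtx','dist','R','t')})
    return d
def load(f): return dict(np.load('pics/'+f+'.npz'))
def ray(d,px,z):
    u=cv2.undistortPoints(np.array(px,float).reshape(-1,1,2),d['mtx'],np.array(d['dist'])).reshape(-1,2)
    v=np.c_[u,np.ones(len(u))]@d['R']; C=-d['R'].T@d['t']
    return (C+v*((z-C[2])/v[:,2])[:,None])[:,:2]
def proj(d,X):
    return cv2.projectPoints(np.array(X,float).reshape(-1,1,3),cv2.Rodrigues(np.array(d['R']))[0],np.array(d['t'],float),d['mtx'],np.array(d['dist']))[0].reshape(-1,2)
E
python3 - <<'E'
from h import *
a=snap('top','top0.png');b=snap('scene','sc0.png')
for d in(a,b): print(-np.array(d['R']).T@d['t'])
s=r.get_state();print(s)
cv2.imwrite('pics/top0b.png',cv2.resize(a['image'][:,:,::-1],(800,600)))
cv2.imwrite('pics/sc0b.png',cv2.resize(b['image'][:,:,::-1],(800,600)))
E
```

```text
[0.38312344 0.01473678 1.20724153]
[ 1.20080306 -0.42943453  0.86306739]
{'clock': 0.1, 'q': array([-1.16219597,  0.68986998, -0.19452546,  1.56623146,  0.15726504,
        0.90248518, -0.21509858]), 'qd': array([-3.78092912e-04, -1.35380301e-03, -1.28760138e-03, -3.82591262e-03,
        9.08047472e-04,  9.46750899e-04, -6.35249128e-05]), 'joint_torque': array([-2.86884475e-03, -5.28496563e+01, -1.27135757e+00, -1.53837776e+01,
       -5.25527692e-02,  1.97231551e-03,  4.20913625e-05]), 'tool_pos': array([0.2286324 , 0.58109335, 0.24601143]), 'eef_rot': array([ 8.26447468e-01,  5.63013265e-01, -6.38501742e-04,  4.88057491e-04]), 'contact_force': array([-0.29339045,  0.77332497, -0.03862407]), 'moment': array([ 0.01572601, -0.04379744,  0.03832886]), 'opening': 1.0007921741648387}
```

View pics/top0b.png

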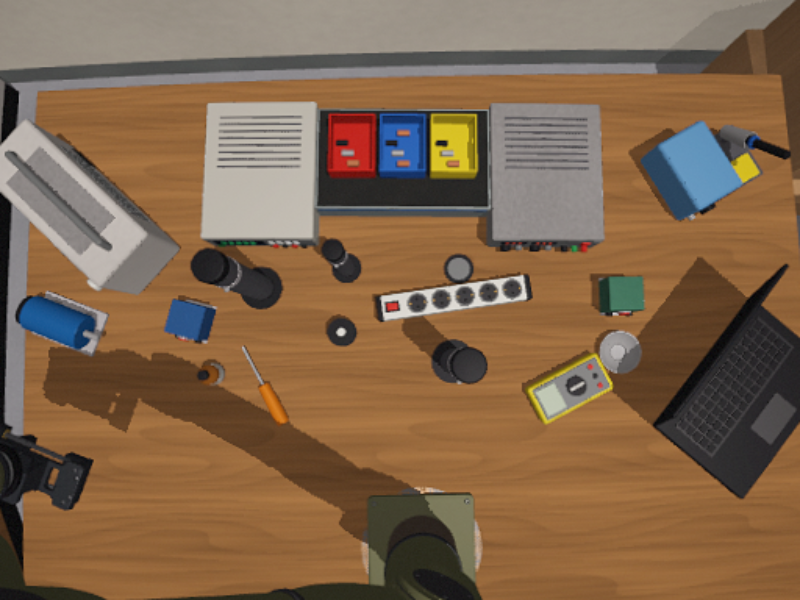

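View pics/sc0b.png

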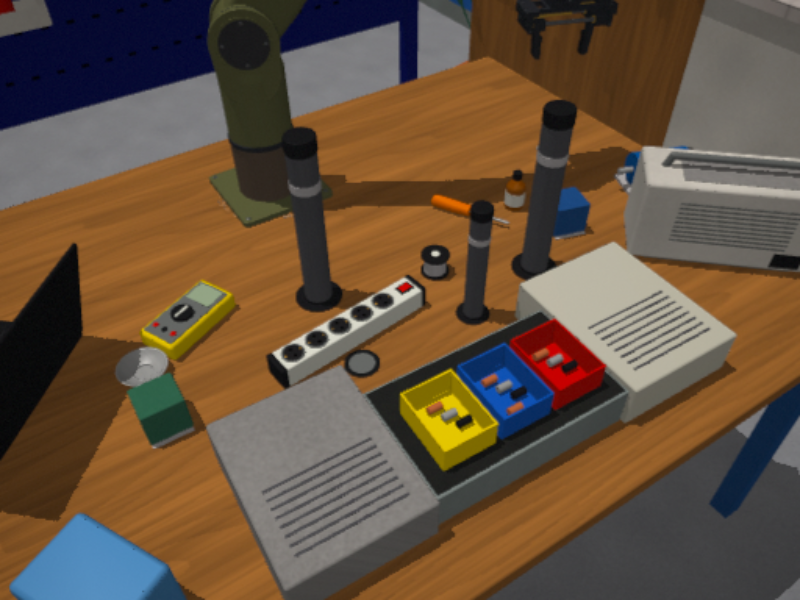

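The top view shows three pole-like things, given as base pixels in the 800x600 picture:
- a small one at (345,268), near the riser and the white instrument
- a big one at (262,288)
- a big one at (450,360), between the robot and the strip

The smallest, at (345,268), is the pole, which puts it on the bay's +y side. The strip is at (455,297), with its red switch end at (380,307). Next I'll check this in a close crop.

```bash
python3 - <<'E'
from h import *
d=load('top0'); im=d['image'][:,:,::-1]
c=im[120:252,192:362]; c=cv2.resize(c,None,fx=4.5,fy=4.5,interpolation=cv2.INTER_CUBIC)
for k in range(0,170,20): cv2.putText(c,str(192+k),(int(k*4.5),10),0,.4,(0,255,255),1); cv2.line(c,(int(k*4.5),12),(int(k*4.5),18),(0,255,255),1)
for k in range(0,132,20): cv2.putText(c,str(120+k),(0,int(k*4.5)+4),0,.4,(0,255,255),1)
cv2.imwrite('pics/crop0.png',c)
E
```

```text
(no output)
```

View pics/crop0.png

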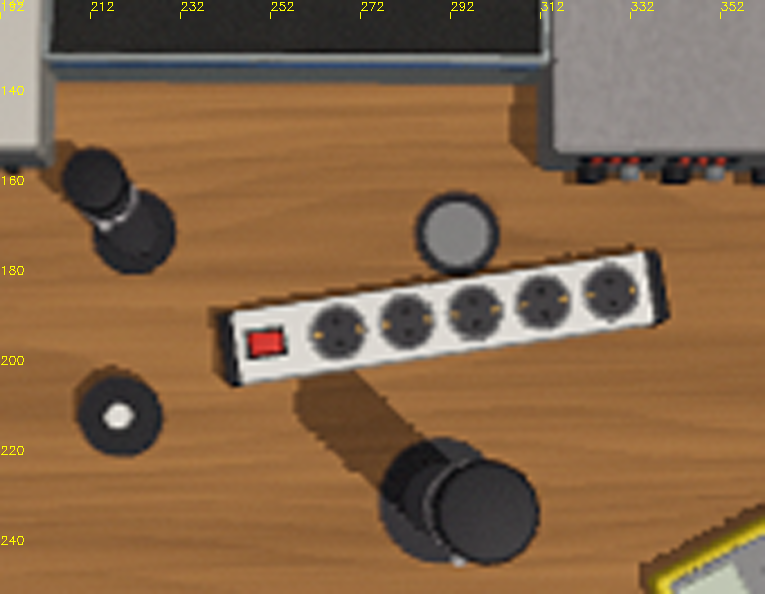

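```bash
cat > m.py <<'E'
from h import *
d=load('top0')
P=lambda c,z: ray(d,[192+c[0]/4.5-.4,120+c[1]/4.5-.4],z)[0]
L=dict(rtA=((48,60),.07),rtB=((545,62),.07),rfA=((52,83),0),rfB=((538,83),0),wAf=((50,165),0),wAt=((40,150),.08),wBf=((540,168),0),wBt=((553,152),.08),
pole=((134,232),0.003),poletop=((95,180),.23),sw1=((222,313),.042),sw2=((235,385),.042),pl1=((655,250),.042),pl2=((667,320),.042),cap=((457,232),.001),spool=((119,416),.042),big=((443,500),.003))
G={k:P(*v) for k,v in L.items()}
if __name__=='__main__':
    for k,v in G.items(): print(k,v.round(4))
    for n in [('big2',(262,288),0),('gb',(622,295),.068),('bb',(190,320),.068),('flux',(211,372),.06),('mm',(570,388),.04),('dish',(620,350),.02)]: print(n[0],ray(d,[n[1][0]*.64-.3,n[1][1]*.64-.3],n[2])[0].round(3))
    s=load('sc0')
    # big pole heights: scene tops
    for nm,base,topT,scT in [('big',G['big'],(487*1/4.5+192,512/4.5+120),(299*.64,136*.64)),]:
        for z in (.3,.34,.38,.42,.46): print(z,ray(d,topT,z)[0].round(3),ray(s,scT,z)[0].round(3))
    # check consistency in scene: pole base, strip ends
    for px,z,n in [((473,312),.003,'pole'),((362,362),.001,'cap'),((435,252),.042,'spool'),((318,296),.003,'big')]: print(n,ray(s,[px[0]*.64,px[1]*.64],z)[0].round(3))
E
python3 m.py
```

```text
rtA [0.6538 0.1837]
rtB [ 0.6445 -0.1446]
rfA [0.654  0.1914]
rfB [ 0.6457 -0.1489]
wAf [0.5958 0.1932]
wAt [0.5918 0.1879]
wBf [ 0.5854 -0.148 ]
wBt [ 0.5823 -0.1461]
pole [0.5469 0.1349]
poletop [0.5461 0.1339]
sw1 [0.4857 0.0731]
sw2 [0.4376 0.0655]
pl1 [ 0.521  -0.2175]
pl2 [ 0.4738 -0.2235]
cap [ 0.5417 -0.0886]
spool [0.4188 0.1428]
big [ 0.3575 -0.0731]
big2 [0.511 0.305]
gb [ 0.474 -0.391]
bb [0.446 0.426]
flux [0.348 0.388]
mm [ 0.301 -0.291]
dish [ 0.37  -0.398]
0.3 [ 0.356 -0.075] [ 0.314 -0.05 ]
0.34 [ 0.357 -0.071] [ 0.377 -0.077]
0.38 [ 0.359 -0.067] [ 0.44  -0.104]
0.42 [ 0.36  -0.063] [ 0.503 -0.131]
0.46 [ 0.361 -0.059] [ 0.566 -0.158]
pole [0.551 0.136]
cap [ 0.542 -0.086]
spool [0.417 0.147]
big [ 0.364 -0.074]
```

Measurements agree with the given sizes:
- **Bay:** origin about (0.6495, 0.0215), yaw −1.4°. The pole and cap predicted from it fall within 2 mm of where I measured them.
- **Strip:** centre about (0.4795, −0.0756), yaw +7°.

Plan:
1. Push the front edge near the switch end towards +x, turning the strip to about −25°.
2. Push the plain end along the strip's axis so the switch end goes behind the pole.
3. Push the plain half in with two fingertips.

```bash
cat >> h.py <<'E'
O=np.array([.6495,.0215]); B=-.0254
def R2(a): return np.array([[np.cos(a),-np.sin(a)],[np.sin(a),np.cos(a)]])
def w2b(p): return (np.array(p)-O)@R2(B)
def b2w(p): return O+np.array(p)@R2(B).T
def goto(xy,z,phi_deg):
    "shift & turn (tool axes) from present pose to TCP xy,z, tool-x heading phi, pointing down"
    s=r.get_state(); R=Ro.from_quat(s['eef_rot']).as_matrix()
    a=np.radians(phi_deg); c,sn=np.cos(a),np.sin(a)
    G=np.array([[c,sn,0],[sn,-c,0],[0,0,-1]])
    t=R.T@(np.array([*xy,z])-s['tool_pos']); w=Ro.from_matrix(R.T@G).as_rotvec()
    print('turn',w.round(4),'shift',t.round(4))
def st():
    s=r.get_state(); R=Ro.from_quat(s['eef_rot']).as_matrix()
    print('t',round(s['clock'],2),'pos',s['tool_pos'].round(4),'bay',w2b(s['tool_pos'][:2]).round(4),'phi',round(np.degrees(np.arctan2(R[1,0],R[0,0])),2),'F',s['contact_force'].round(1))
E
python3 -c "
from h import *
goto([.398,.045],.26,0)"
```

```text
turn [1.0000e-03 1.4000e-03 1.1961e+00] shift [-0.4369  0.3538 -0.0133]
```

```bash
python3 -m pendant '[[[0,0,0.15],[-0.04,0.033,-0.01],0],[[0,0,0.3],[-0.08,0.065,-0.014],0],[[0,0,0.45],[-0.12,0.098,-0.014],0],[[0,0,0.6],[-0.16,0.13,-0.014],0],[[0,0,0.75],[-0.2,0.163,-0.014],0],[[0,0,0.9],[-0.24,0.195,-0.014],0],[[0,0,1.05],[-0.28,0.228,-0.014],0],[[0,0,1.196],[-0.32,0.26,-0.014],0],[[0,0,1.196],[-0.34,0.28,-0.014],0],[[0,0,1.196],[-0.34,0.28,-0.014],0]]' 10; python3 - <<'E'
from h import *
st(); goto([.398,.045],.26,0)
b=snap('scene','sc1.png');cv2.imwrite('pics/sc1b.png',cv2.resize(b['image'][:,:,::-1],(640,480)))
E
```

```text
clock: 1.1
tool_pos: [0.3661, 0.1568, 0.2608]
eef_rot: [1.0, -0.006, 0.0, 0.001]
contact_force: [-0.5, 0.6, 0.4]
opening: 0.121
t 1.1 pos [0.3661 0.1568 0.2608] bay [-0.2867  0.1281] phi -0.64 F [-0.5  0.6  0.4]
turn [ 0.0029 -0.0001 -0.0112] shift [0.0331 0.1114 0.0011]
```

View pics/sc1b.png

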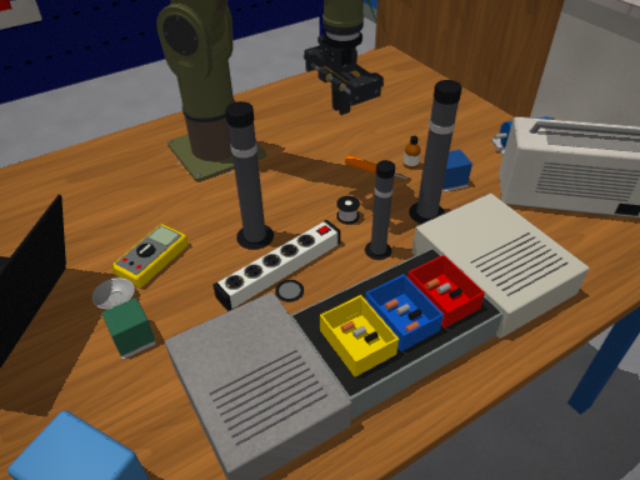

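```bash
python3 -m pendant '[[[0,0,-0.011],[0.011,0.037,0.001],0],[[0,0,-0.011],[0.022,0.075,0.001],0],[[0,0,-0.011],[0.033,0.111,0.005],0],[[0,0,-0.011],[0.033,0.111,0.05],0],[[0,0,-0.011],[0.033,0.111,0.1],0],[[0,0,-0.011],[0.033,0.111,0.15],0],[[0,0,-0.011],[0.033,0.111,0.19],0],[[0,0,-0.011],[0.033,0.111,0.22],0],[[0,0,-0.011],[0.033,0.111,0.235],0],[[0,0,-0.011],[0.033,0.111,0.235],0]]'; python3 - <<'E'
from h import *
st()
b=snap('scene','sc2.png');c=snap('wrist','w2.png')
cv2.imwrite('pics/sc2b.png',np.hstack([cv2.resize(b['image'][100:300,100:400,::-1],(600,400)),c['image'][::2,::3,::-1].repeat(1,0)[:400] if 0 else cv2.resize(c['image'][:,:,::-1],(200,400))]))
E
```

```text
clock: 2.15
tool_pos: [0.4142, 0.0565, 0.0518]
eef_rot: [1.0, 0.01, -0.017, 0.001]
contact_force: [0.5, 0.2, -1.0]
opening: 0.006
t 2.15 pos [0.4142 0.0565 0.0518] bay [-0.2361  0.029 ] phi 1.17 F [ 0.5  0.2 -1. ]
```

View pics/sc2b.png

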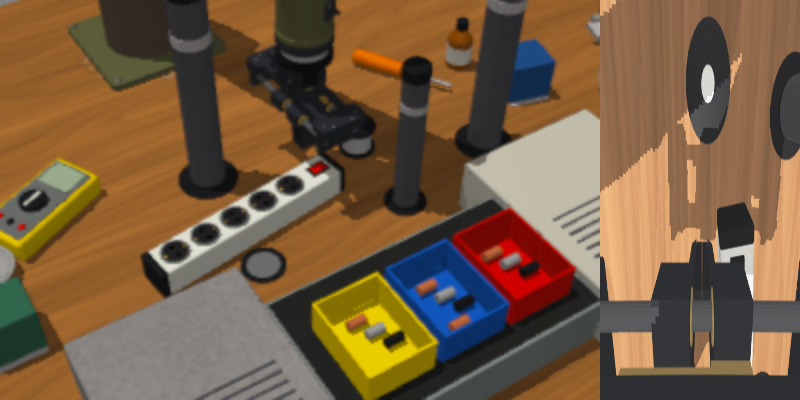

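Two fingers are shut and down beside the strip's switch end, with clear gaps to all poles. I'll let it settle.

```bash
python3 -m pendant '[[[0,0,0],[0,0,0],0],[[0,0,0],[0,0,0],0],[[0,0,0],[0,0,0],0]]'; python3 -c "
from h import *
st();goto([.400,.045],.025,0)"
```

```text
clock: 2.55
tool_pos: [0.414, 0.0547, 0.0533]
eef_rot: [1.0, 0.009, -0.017, 0.001]
contact_force: [0.0, 0.6, 0.1]
opening: 0.005
t 2.55 pos [0.414  0.0547 0.0533] bay [-0.2363  0.0272] phi 1.07 F [0.  0.6 0.1]
turn [0.0021 0.0331 0.0187] shift [-0.0132  0.0094  0.0288]
```

```bash
python3 -m pendant '[[[0,0.011,0.006],[-0.004,0.003,0.01],0],[[0,0.022,0.012],[-0.008,0.006,0.019],0],[[0.002,0.033,0.019],[-0.013,0.009,0.029],0],[[0.002,0.033,0.019],[-0.013,0.009,0.029],0],[[0.002,0.033,0.019],[-0.013,0.009,0.029],0]]'; python3 -c "
from h import *
st();goto([.400,.045],.025,0);print(r.get_state()['q'].round(3))"
```

```text
clock: 3.05
tool_pos: [0.4203, 0.0473, 0.041]
eef_rot: [1.0, -0.002, -0.018, 0.002]
contact_force: [0.4, -0.4, -0.3]
opening: 0.007
t 3.05 pos [0.4203 0.0473 0.041 ] bay [-0.2298  0.02  ] phi -0.25 F [ 0.4 -0.4 -0.3]
turn [ 0.0044  0.0369 -0.0043] shift [-0.0197  0.0023  0.0168]
[-0.244  0.888  0.042  2.268 -1.     0.043  0.779]
```

```bash
python3 -m pendant '[[[0,-0.02,0],[-0.004,0.003,0.004],0],[[0,-0.03,0],[-0.006,0.003,0.008],0],[[0,-0.04,0],[-0.006,0.003,0.012],0],[[0,-0.04,0],[-0.006,0.003,0.012],0]]'; python3 -c "
from h import *
st();print(r.get_state()['q'].round(3))"
```

```text
clock: 3.45
tool_pos: [0.414, 0.0444, 0.0287]
eef_rot: [0.999, -0.001, -0.039, 0.002]
contact_force: [-1.8, -0.1, 0.1]
opening: 0.004
t 3.45 pos [0.414  0.0444 0.0287] bay [-0.236   0.0169] phi -0.09 F [-1.8 -0.1  0.1]
[-0.256  0.92   0.078  2.251 -0.99   0.088  0.783]
```

```bash
python3 -m pendant '[[[0,0.01,0],[0.006,0,0],0],[[0,0.02,0],[0.012,0,0],0],[[0,0.03,0],[0.018,0,-0.001],0],[[0,0.04,0],[0.024,0,-0.001],0],[[0,0.05,0],[0.03,0,-0.001],0],[[0,0.06,0],[0.036,0,-0.002],0],[[0,0.07,0],[0.042,0,-0.002],0],[[0,0.078,0],[0.048,0,-0.002],0],[[0,0.078,0],[0.054,0,-0.003],0],[[0,0.078,0],[0.06,0,-0.003],0]]'; python3 - <<'E'
from h import *
st()
d=snap('top','t3.png');im=d['image'][:,:,::-1]
cv2.imwrite('pics/t3c.png',cv2.resize(im[120:260,190:380],None,fx=4,fy=4,interpolation=cv2.INTER_CUBIC))
E
```

```text
clock: 4.45
tool_pos: [0.4738, 0.0445, 0.0278]
eef_rot: [1.0, -0.001, 0.0, 0.002]
contact_force: [-7.5, 0.2, 6.9]
opening: 0.008
t 4.45 pos [0.4738 0.0445 0.0278] bay [-0.1762  0.0185] phi -0.07 F [-7.5  0.2  6.9]
```

View pics/t3c.png

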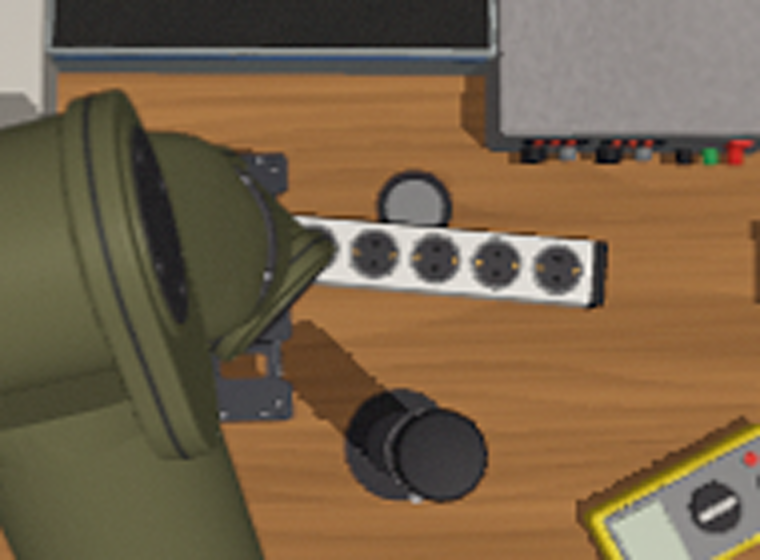

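The strip's plain end is at crop pixel (597,273) and the strip has turned to about −5° in world, as intended. The elbow link covers the pole from above, so I'll check its height in the scene view before pushing on.

```bash
python3 - <<'E'
from h import *
b=snap('scene','sc4.png');cv2.imwrite('pics/sc4b.png',cv2.resize(b['image'][0:260,60:430,::-1],None,fx=2,fy=2))
E
```

```text
(no output)
```

View pics/sc4b.png

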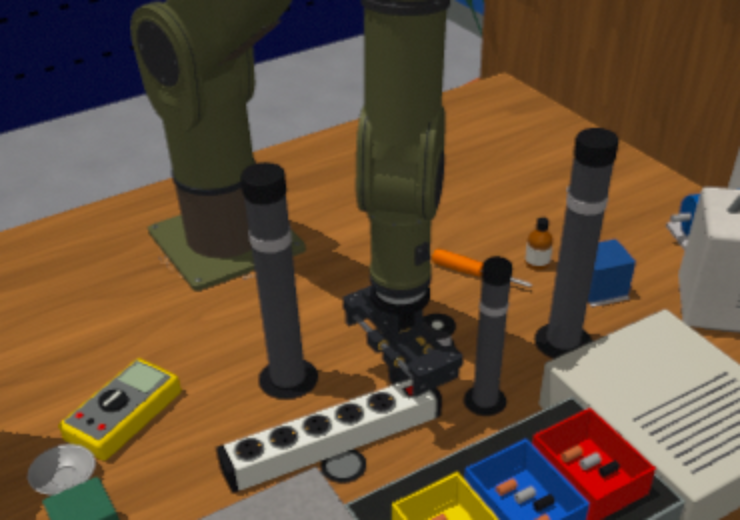

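The forearm stands vertical and well clear of the pole, and the strip lies flat. I'll carry on with the turn.

```bash
python3 -m pendant '[[[0,0,0],[0.006,0,0],0],[[0,0,0],[0.012,0,0],0],[[0,0,0],[0.018,0,0],0],[[0,0,0],[0.024,0,0],0],[[0,0,0],[0.03,0,0],0],[[0,0,0],[0.036,0,0],0],[[0,0,0],[0.042,0.001,0],0],[[0,0,0],[0.048,0.002,0],0],[[0,0,0],[0.054,0.003,0],0],[[0,0,0],[0.06,0.003,0],0]]'; cat >> h.py <<'E'
def edge(d,show=False):
    "visible white top of strip: component's long-edge line fits + plain end; returns bay-frame estimates"
    im=np.array(d['image']).astype(np.uint8); hsv=cv2.cvtColor(im,cv2.COLOR_RGB2HSV)
    m=((hsv[:,:,2]>150)&(hsv[:,:,1]<45)).astype(np.uint8)
    box=proj(d,[[*b2w(p),.042] for p in [(-.001,.2),(-.001,-.167),(-.06,-.167),(-.08,-.3),(-.29,-.33),(-.29,.1),(-.06,.162),(-.001,.162)]][1:])
    k=np.zeros_like(m); cv2.fillPoly(k,[box.astype(int)],1); m&=k
    m=cv2.morphologyEx(m,cv2.MORPH_CLOSE,np.ones((9,9),np.uint8))
    n,l,s,_=cv2.connectedComponentsWithStats(m); j=1+np.argmax(s[1:,4])
    c=max(cv2.findContours((l==j).astype(np.uint8),0,1)[0],key=cv2.contourArea).reshape(-1,2)
    P=np.array([w2b(p) for p in ray(d,c,.042)])
    (cx,cy),(w,h),a=cv2.minAreaRect((P*1000).astype(np.float32))
    q=cv2.boxPoints(((cx,cy),(w,h),a))
    i=np.argsort(q[:,1]); pl=q[i[:2]].mean(0); sw=q[i[2:]].mean(0); u=(sw-pl)/np.linalg.norm(sw-pl)
    print('white L %.0f W %.0f theta %.1f'%(max(w,h),min(w,h),np.degrees(np.arctan2(-u[0],u[1]))),'white ends: plain',pl.round(0),'switch',sw.round(0),'centre if plain seen',(pl+u*142).round(0),'if switch seen',(sw-u*142).round(0))
E
python3 - <<'E'
from h import *
print('ref:');edge(load('top0'))
st();edge(snap('top','t5.png'))
E
```

```text
clock: 5.55
tool_pos: [0.5347, 0.0407, 0.0278]
eef_rot: [1.0, -0.001, 0.001, 0.003]
contact_force: [-4.5, -0.6, 0.9]
opening: 0.001
ref:
white L 278 W 47 theta 8.4 white ends: plain [-147. -238.] switch [-188.   37.] centre if plain seen [-168.  -97.] if switch seen [-167. -103.]
t 5.55 pos [0.5347 0.0407 0.0278] bay [-0.1153  0.0163] phi -0.08 F [-4.5 -0.6  0.9]
white L 222 W 47 theta -23.0 white ends: plain [-178. -233.] switch [-91. -28.] centre if plain seen [-123. -102.] if switch seen [-147. -159.]
```

θ is now −23° and the centre is at bay (−124, −105) mm. I'll retreat, lift over the strip and go round to the plain end, keeping clear of the big pole.

```bash
python3 -m pendant '[[[0,0,0],[-0.012,0,0],0],[[0,0,0],[-0.02,0,-0.03],0],[[0,0,0],[-0.015,0.01,-0.07],0],[[0,0,0.05],[0,0.055,-0.075],0],[[0,0,0.15],[0,0.1,-0.075],0],[[0,0,0.25],[0,0.145,-0.075],0],[[0,0,0.35],[0,0.19,-0.075],0],[[0,0,0.424],[0,0.235,-0.075],0],[[0,0,0.424],[-0.03,0.27,-0.075],0],[[0,0,0.424],[-0.065,0.285,-0.075],0]]'; python3 - <<'E'
from h import *
st();edge(snap('top','t6.png'))
u=np.array([.391,.92]);n=np.array([.92,-.391]);c=np.array([-.124,-.105])
goto(b2w(c-.179*u+.004*n),.032,-24.4)
E
```

```text
clock: 6.6
tool_pos: [0.4702, -0.2501, 0.1047]
eef_rot: [0.977, -0.212, 0.005, 0.006]
contact_force: [-1.9, -1.1, -0.6]
opening: 0.009
t 6.6 pos [ 0.4702 -0.2501  0.1047] bay [-0.1724 -0.276 ] phi -24.49 F [-1.9 -1.1 -0.6]
white L 57 W 43 theta -23.3 white ends: plain [-90. -33.] switch [-68.  19.] centre if plain seen [-34.  97.] if switch seen [-124. -111.]
turn [ 0.0122 -0.004  -0.0098] shift [-0.0115 -0.0032  0.0731]
```

```bash
python3 -m pendant '[[[0,0,0],[-0.012,0,0.03],0],[[0,0,0],[-0.012,0,0.06],0],[[0,0,0],[-0.012,0,0.073],0],[[0,0,0],[-0.012,0,0.073],0]]' && python3 -m pendant '[[[0,0,0],[0,-0.01,0],0],[[0,0,0],[0,-0.018,0],0],[[0,0,0],[0,-0.025,0],0],[[0,0,0],[0,-0.031,0],0],[[0,0,0],[0,-0.037,0],0],[[0,0,0],[0,-0.043,0],0],[[0,0,0],[0,-0.049,0],0],[[0,0,0],[0,-0.055,0],0],[[0,0,0],[0,-0.061,0],0],[[0,0,0],[0,-0.067,0],0]]'; python3 - <<'E'
from h import *
st();edge(snap('top','t7.png'));d=load('t7')
cv2.imwrite('pics/t7c.png',cv2.resize(d['image'][120:260,190:380,::-1],None,fx=4,fy=4,interpolation=cv2.INTER_CUBIC))
E
```

```text
clock: 7.05
tool_pos: [0.4584, -0.2395, 0.0297]
eef_rot: [0.977, -0.211, 0.001, 0.002]
contact_force: [-0.3, -0.1, 0.1]
opening: 0.006
clock: 8.05
tool_pos: [0.4852, -0.1799, 0.0317]
eef_rot: [0.977, -0.212, 0.002, 0.005]
contact_force: [-3.2, -6.8, 1.8]
opening: 0.005
t 8.05 pos [ 0.4852 -0.1799  0.0317] bay [-0.1592 -0.2055] phi -24.45 F [-3.2 -6.8  1.8]
white L 24 W 18 theta 0.1 white ends: plain [-95. -13.] switch [-95.  12.] centre if plain seen [-95. 129.] if switch seen [ -95. -130.]
```

View pics/t7c.png

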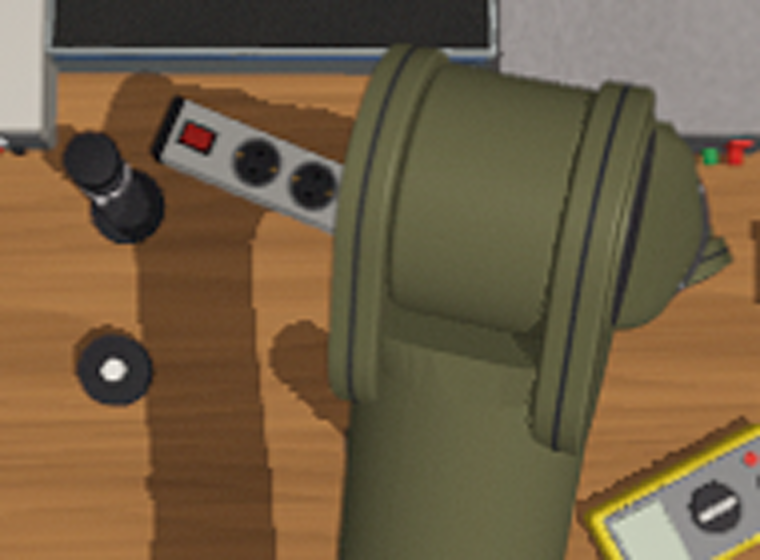

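The switch end shows at crop pixels (178,97) and (157,158), heading into the gap behind the pole. The strip is flat and the spool is untouched.

```bash
cat >> h.py <<'E'
def red(d):
    im=np.array(d['image']).astype(np.uint8); hsv=cv2.cvtColor(im,cv2.COLOR_RGB2HSV)
    m=(((hsv[:,:,0]<6)|(hsv[:,:,0]>174))&(hsv[:,:,1]>150)&(hsv[:,:,2]>60)).astype(np.uint8)
    box=proj(d,[[*b2w(p),.042] for p in [(-.004,.165),(-.004,-.165),(-.2,-.165),(-.2,.165)]])
    k=np.zeros_like(m); cv2.fillPoly(k,[box.astype(int)],1); m&=k
    ys,xs=np.nonzero(m); return w2b(ray(d,[xs.mean(),ys.mean()],.045)[0])*1000,len(xs)
E
python3 - <<'E'
from h import *
P=lambda f,c,k,ox,oy:(w2b(ray(load(f),[ox+c[0]/k-.4,oy+c[1]/k-.4],.042)[0])*1000).round(0)
for c in [(178,97),(157,158),(335,230),(345,153)]: print(P('t7',c,4,190,120))
print('red now',red(load('t7')),'ref',red(load('top0')))
E
```

```text
[-27.  69.]
[-74.  85.]
[-129.  -50.]
[-70. -57.]
red now (array([-58.12291484,  54.76120742]), 33) ref (array([-185.17446489,   18.55650535]), 36)
```

```bash
python3 -m pendant '[[[0,0,0],[0,-0.006,0],0],[[0,0,0],[0,-0.012,0],0],[[0,0,0],[-0.001,-0.018,0],0],[[0,0,0],[-0.001,-0.024,0],0],[[0,0,0],[-0.001,-0.03,0],0],[[0,0,0],[-0.002,-0.036,0],0],[[0,0,0],[-0.002,-0.042,0],0],[[0,0,0],[-0.003,-0.048,0],0],[[0,0,0],[-0.003,-0.054,0],0],[[0,0,0],[-0.003,-0.06,0],0]]'; python3 - <<'E'
from h import *
st();d=snap('top','t8.png');print(red(d))
E
```

```text
clock: 9.1
tool_pos: [0.507, -0.1247, 0.0316]
eef_rot: [0.977, -0.212, 0.002, 0.005]
contact_force: [-3.9, -7.1, 4.2]
opening: 0.009
t 9.1 pos [ 0.507  -0.1247  0.0316] bay [-0.1387 -0.1498] phi -24.5 F [-3.9 -7.1  4.2]
(array([-37.13502109, 109.58642999]), 33)
```

```bash
python3 -m pendant '[[[0,0,0],[-0.001,-0.004,0],0],[[0,0,0],[-0.002,-0.008,0],0],[[0,0,0],[-0.003,-0.012,0],0],[[0,0,0],[-0.004,-0.016,0],0],[[0,0,0],[-0.004,-0.016,0],0]]'; python3 - <<'E'
from h import *
st();d=snap('top','t9.png');print(red(d))
cv2.imwrite('pics/t9c.png',cv2.resize(d['image'][120:220,190:330,::-1],None,fx=5,fy=5,interpolation=cv2.INTER_CUBIC))
E
```

```text
clock: 9.65
tool_pos: [0.5103, -0.1084, 0.0316]
eef_rot: [0.977, -0.212, 0.003, 0.005]
contact_force: [-1.8, -6.9, 4.1]
opening: 0.005
t 9.65 pos [ 0.5103 -0.1084  0.0316] bay [-0.1359 -0.1334] phi -24.47 F [-1.8 -6.9  4.1]
(array([-34.06796442, 126.45400538]), 35)
```

View pics/t9c.png

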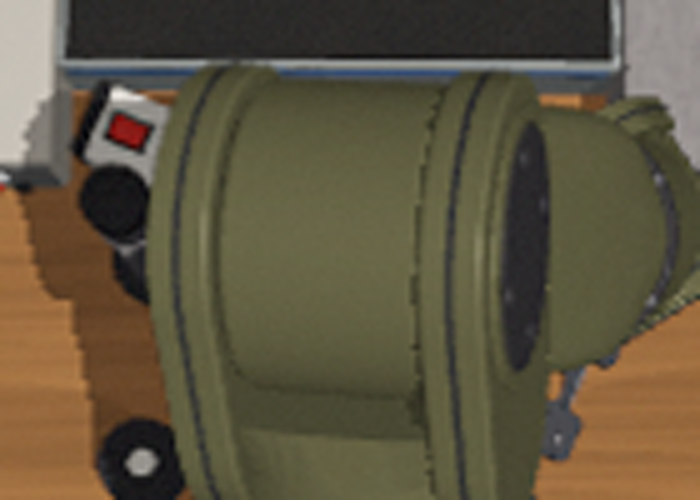

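```bash
python3 -c "
from h import *
print(r.get_state()['q'].round(3))
goto(b2w([-.150,-.016]),.032,66.6)
T=np.array(r.snapshot('wrist')['T_tool_cam']);print(T[:3,3])"
```

```text
[-0.07   0.958  0.315  2.027 -0.96   0.302  0.626]
turn [ 1.2000e-02  1.2000e-03 -1.5896e+00] shift [-0.0589 -0.1025 -0.0016]
[-0.00039652 -0.07509471 -0.13848586]
```

```bash
python3 -m pendant '[[[0,0,0],[0,0.015,0],0],[[0,0,0],[-0.005,0.02,-0.035],0],[[0,0,-0.1],[-0.02,0.01,-0.075],0],[[0,0,-0.24],[-0.04,-0.01,-0.075],0],[[0,0,-0.38],[-0.059,-0.04,-0.075],0.5],[[0,0,-0.52],[-0.059,-0.07,-0.075],1],[[0,0,-0.66],[-0.059,-0.1025,-0.075],1],[[0,0,-0.8],[-0.059,-0.1025,-0.075],1],[[0,0,-0.94],[-0.059,-0.1025,-0.075],1],[[0,0,-1.08],[-0.059,-0.1025,-0.075],1]]' && python3 -m pendant '[[[0,0,-0.14],[0,0,0],1],[[0,0,-0.28],[0,0,0],1],[[0,0,-0.42],[0,0,0],1],[[0,0,-0.5],[0,0,0],1],[[0,0,-0.5],[0,0,0],1]]'; python3 - <<'E'
from h import *
st();goto(b2w([-.150,-.016]),.032,66.6)
d=snap('wrist','w10.png');t=snap('top','t10.png');print(red(t))
cv2.imwrite('pics/w10b.png',np.hstack([d['image'][:,:,::-1][:,60:460],t['image'][100:292,190:390,::-1].repeat(2,0).repeat(2,1)]))
E
```

```text
clock: 10.75
tool_pos: [0.4986, 0.0147, 0.1053]
eef_rot: [0.945, 0.326, 0.0, 0.002]
contact_force: [-0.4, -0.3, 0.6]
opening: 0.523
clock: 11.25
tool_pos: [0.4986, 0.0139, 0.1053]
eef_rot: [0.837, 0.547, -0.0, 0.002]
contact_force: [-0.2, -0.2, -0.5]
opening: 0.977
t 11.25 pos [0.4986 0.0139 0.1053] bay [-0.1507 -0.0115] phi 66.28 F [-0.2 -0.2 -0.5]
turn [ 0.0024  0.0026 -0.0056] shift [-0.0037  0.0022  0.0733]
(array([-33.6286721 , 126.46030598]), 35)
```

View pics/w10b.png

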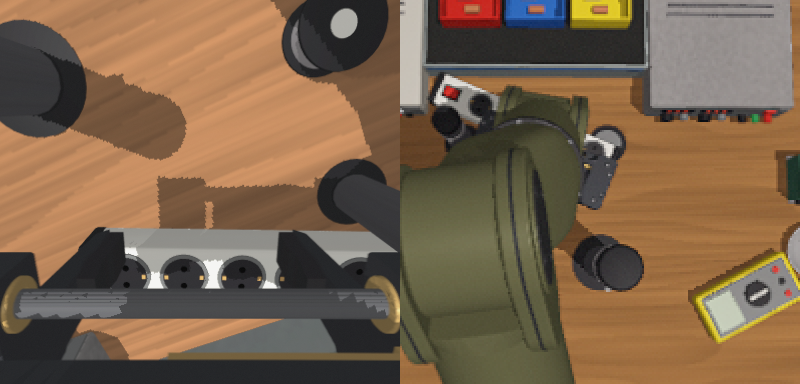

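The wrist view shows the strip's front edge parallel to the jaws, with its bench line at row 229 and its top line at about row 253. I'll check the gap before descending.

```bash
python3 - <<'E'
from h import *
d=load('w10')
for px,z in [((220,228),0),((320,233),0),((220,253),.042),((320,258),.042)]:
    p=w2b(ray(d,[px],z)[0]); t=np.array([-.1507,-.0115]); a=np.radians(66.28-90+1.455)
    u=np.array([-np.sin(a),np.cos(a)]);n=np.array([np.cos(a),np.sin(a)])
    print((p*1000).round(0),'along',((p-t)@u*1000).round(0),'ahead',((p-t)@n*1000).round(0))
E
```

```text
[-136.  -58.] along -37.0 ahead 31.0
[-97.  25.] along 55.0 ahead 36.0
[-131.  -54.] along -32.0 ahead 34.0
[-98.  17.] along 47.0 ahead 38.0
```

```bash
python3 -m pendant '[[[0,0,-0.005],[-0.002,0,0.03],1],[[0,0,-0.005],[-0.003,0,0.06],1],[[0,0,-0.005],[-0.003,0,0.073],1],[[0,0,-0.005],[-0.003,0,0.073],1]]'; python3 - <<'E'
from h import *
st();goto(b2w([-.1485,-.0115]),.032,66.3)
s=r.get_state();p=w2b(s['tool_pos'][:2])*1000;a=np.radians(66.3+1.455)
x=np.array([np.cos(a),np.sin(a)]);y=np.array([np.sin(a),-np.cos(a)])
c=p+22*y;piv=np.array([0,140.])
for al in range(2,23,2):
    q=piv+R2(np.radians(al))@(c-piv); print(al,round(-np.radians(al),3),((q-p)@x).round(1),((q-p)@y).round(1),q.round(0))
E
```

```text
clock: 11.75
tool_pos: [0.4965, 0.0096, 0.0306]
eef_rot: [0.837, 0.548, -0.002, 0.001]
contact_force: [-0.1, 0.1, -0.5]
opening: 1.004
t 11.75 pos [0.4965 0.0096 0.0306] bay [-0.1526 -0.0158] phi 66.42 F [-0.1  0.1 -0.5]
turn [-0.      0.005   0.0021] shift [ 0.0055  0.0022 -0.0014]
2 -0.035 -2.0 29.1 [-126.  -29.]
4 -0.07 -3.7 36.2 [-120.  -33.]
6 -0.105 -5.2 43.4 [-114.  -37.]
8 -0.14 -6.4 50.7 [-108.  -41.]
10 -0.175 -7.4 58.0 [-102.  -45.]
12 -0.209 -8.1 65.3 [-95. -48.]
14 -0.244 -8.6 72.6 [-89. -51.]
16 -0.279 -8.8 80.0 [-82. -54.]
18 -0.314 -8.8 87.4 [-75. -57.]
20 -0.349 -8.4 94.7 [-68. -59.]
22 -0.384 -7.9 102.0 [-61. -62.]
```

```bash
python3 -m pendant '[[[0,0,0],[0,0.012,0],1],[[0,0,0],[0,0.019,0],1],[[0,0,0],[0,0.023,0],1],[[0,0,-0.02],[-0.001,0.027,0],1],[[0,0,-0.035],[-0.002,0.031,0],1],[[0,0,-0.06],[-0.003,0.036,0],1],[[0,0,-0.08],[-0.004,0.04,0],1],[[0,0,-0.105],[-0.005,0.045,0],1],[[0,0,-0.125],[-0.006,0.049,0],1],[[0,0,-0.15],[-0.006,0.053,0],1]]'; python3 - <<'E'
from h import *
st();d=snap('top','t11.png');print(red(d));snap('wrist','w11.png')
E
```

```text
clock: 12.75
tool_pos: [0.539, -0.0158, 0.0325]
eef_rot: [0.793, 0.61, -0.004, -0.002]
contact_force: [-7.0, 2.0, 6.1]
opening: 0.999
t 12.75 pos [ 0.539  -0.0158  0.0325] bay [-0.1095 -0.04  ] phi 75.13 F [-7.   2.   6.1]
(array([nan, nan]), 0)h.py:52: RuntimeWarning: Mean of empty slice.
  ys,xs=np.nonzero(m); return w2b(ray(d,[xs.mean(),ys.mean()],.045)[0])*1000,len(xs)
  ret = ret.dtype.type(ret / rcount)
```

```bash
python3 -m pendant '[[[0,0,-0.024],[-0.001,0.005,0],1],[[0,0,-0.048],[-0.002,0.01,0],1],[[0,0,-0.072],[-0.003,0.015,0],1],[[0,0,-0.096],[-0.004,0.02,0],1],[[0,0,-0.12],[-0.004,0.025,0],1],[[0,0,-0.144],[-0.005,0.031,0],1],[[0,0,-0.168],[-0.005,0.036,0],1],[[0,0,-0.192],[-0.005,0.041,0],1],[[0,0,-0.21],[-0.005,0.045,0],1],[[0,0,-0.225],[-0.005,0.049,0],1]]'; python3 - <<'E'
from h import *
st();d=snap('top','t12.png');print(red(d));w=snap('wrist','w12.png')
cv2.imwrite('pics/t12c.png',np.hstack([w['image'][:,:,::-1][:,60:460],d['image'][110:254,190:340,::-1].repeat(2,0).repeat(2,1)[:384] if 0 else cv2.resize(d['image'][110:254,190:340,::-1],(400,384))]))
E
```

```text
clock: 13.85
tool_pos: [0.585, -0.0344, 0.0324]
eef_rot: [0.719, 0.694, -0.004, -0.002]
contact_force: [-10.3, 1.0, 7.6]
opening: 0.998
t 13.85 pos [ 0.585  -0.0344  0.0324] bay [-0.0631 -0.0575] phi 87.98 F [-10.3   1.    7.6]
(array([-28.34168696, 118.93896326]), 39)
```

View pics/t12c.png

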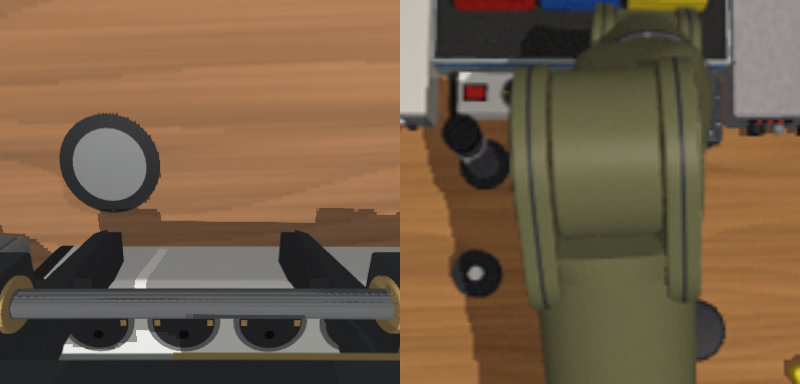

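The strip is nearly home: the red switch is at bay (−28, 119) mm, so about 4 mm is left to the riser. I'll push in slowly and watch the force.

```bash
python3 -m pendant '[[[0,0,-0.005],[0,0.001,0],1],[[0,0,-0.01],[0,0.002,0],1],[[0,0,-0.01],[0,0.003,0],1],[[0,0,-0.01],[0,0.004,0],1]]'; python3 -m pendant '[[[0,0,0],[0,0.001,0],1],[[0,0,0],[0,0.002,0],1]]'; python3 - <<'E'
from h import *
st();d=snap('top','t13.png');print(red(d))
E
```

```text
clock: 14.35
tool_pos: [0.5878, -0.035, 0.0324]
eef_rot: [0.716, 0.698, -0.005, -0.002]
contact_force: [-12.0, 0.3, 9.3]
opening: 0.998
clock: 14.55
tool_pos: [0.5878, -0.035, 0.0324]
eef_rot: [0.716, 0.698, -0.007, -0.004]
contact_force: [-13.7, 0.2, 12.9]
opening: 1.0
t 14.55 pos [ 0.5878 -0.035   0.0324] bay [-0.0603 -0.058 ] phi 88.54 F [-13.7   0.2  12.9]
(array([-28.00342678, 117.96672485]), 34)
```

```bash
python3 -m pendant '[[[0,0,0],[0,0.002,0],1],[[0,0,0],[0,0.002,0],1]]'; python3 -m pendant '[[[0,0,0],[0,-0.01,0],1],[[0,0,0],[0,-0.03,0],1],[[0,0,0],[0,-0.06,0],1],[[0,0,0],[0,-0.07,-0.04],1],[[0,0,0],[0,-0.07,-0.09],1],[[0,0,0],[0,-0.07,-0.14],1],[[0,0,0],[0.04,-0.08,-0.18],1],[[0,0,0],[0.09,-0.09,-0.2],1],[[0,0,0],[0.14,-0.1,-0.2],1],[[0,0,0],[0.19,-0.11,-0.2],1]]'; python3 - <<'E'
from h import *
st();d=snap('top','t14.png');print(red(d));edge(d);s=snap('scene','s14.png')
cv2.imwrite('pics/f14.png',np.hstack([cv2.resize(d['image'][120:240,190:330,::-1],(420,360)),cv2.resize(s['image'][130:330,200:400,::-1],(360,360))]))
E
```

```text
clock: 14.8
tool_pos: [0.5899, -0.035, 0.0324]
eef_rot: [0.716, 0.698, -0.007, -0.003]
contact_force: [-13.2, 0.4, 10.9]
opening: 0.995
clock: 15.8
tool_pos: [0.4951, 0.1478, 0.2332]
eef_rot: [0.717, 0.697, 0.001, 0.003]
contact_force: [0.5, 0.2, -0.4]
opening: 0.996
t 15.8 pos [0.4951 0.1478 0.2332] bay [-0.1575  0.1223] phi 88.44 F [ 0.5  0.2 -0.4]
(array([-26.57170676, 118.22419073]), 42)
white L 277 W 46 theta 0.1 white ends: plain [ -26. -140.] switch [-26. 137.] centre if plain seen [-26.   2.] if switch seen [-26.  -5.]
```

View pics/f14.png

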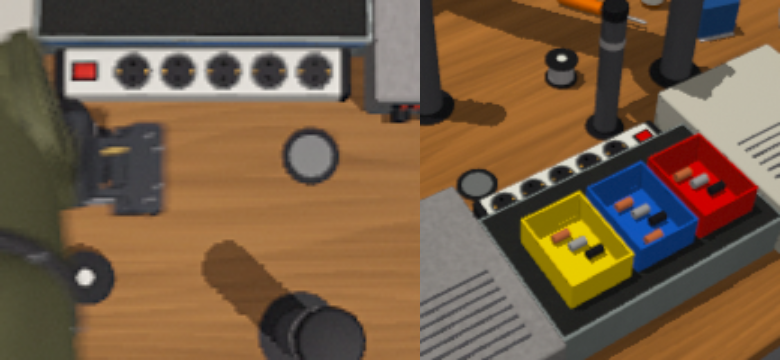

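The strip looks flush and square (θ 0.1°, centre about bay (−26, −2) mm), and everything else is in place. It still crept during the last push though, so I'll press once more near the middle until the force shows it is against the riser.

```bash
python3 -c "
from h import *
goto(b2w([-.088,-.025]),.029,88.55)"
```

```text
turn [ 0.0023 -0.0018  0.0131] shift [-0.1564  0.0694  0.2029]
```

```bash
python3 -m pendant '[[[0,0,0],[-0.04,0,0],1],[[0,0,0],[-0.08,0.01,0],1],[[0,0,0],[-0.12,0.03,0],1],[[0,0,0],[-0.15,0.05,0.03],1],[[0,0,0],[-0.156,0.065,0.08],1],[[0,0,0],[-0.156,0.069,0.13],1],[[0,0,0],[-0.156,0.069,0.17],1],[[0,0,0],[-0.156,0.069,0.195],1],[[0,0,0],[-0.156,0.069,0.203],1],[[0,0,0],[-0.156,0.069,0.203],1]]'; python3 -c "
from h import *
st();goto(b2w([-.062,-.025]),.030,88.55)"
```

```text
clock: 16.9
tool_pos: [0.5596, -0.0131, 0.0286]
eef_rot: [0.716, 0.698, -0.002, 0.002]
contact_force: [0.2, -0.5, 0.3]
opening: 1.002
t 16.9 pos [ 0.5596 -0.0131  0.0286] bay [-0.089  -0.0368] phi 88.49 F [ 0.2 -0.5  0.3]
turn [ 0.0004  0.0049 -0.001 ] shift [ 0.0119  0.027  -0.0015]
```

```bash
python3 -m pendant '[[[0,0,0],[0.008,0.01,0],1],[[0,0,0],[0.012,0.02,0],1],[[0,0,0],[0.012,0.026,0],1],[[0,0,0],[0.012,0.029,0],1],[[0,0,0],[0.012,0.031,0],1],[[0,0,0],[0.012,0.031,0],1]]'; for i in 1 ; do python3 -m pendant '[[[0,0,0],[0,0.001,0],1],[[0,0,0],[0,0.002,0],1],[[0,0,0],[0,0.002,0],1]]'; done; python3 -c "
from h import *
st()"
```

```text
clock: 17.5
tool_pos: [0.5905, -0.0018, 0.0292]
eef_rot: [0.716, 0.698, -0.002, 0.002]
contact_force: [-0.8, -0.3, 1.8]
opening: 1.002
clock: 17.8
tool_pos: [0.5906, -0.0018, 0.0286]
eef_rot: [0.716, 0.698, -0.003, 0.0]
contact_force: [-6.5, 0.1, 5.6]
opening: 1.003
t 17.8 pos [ 0.5906 -0.0018  0.0286] bay [-0.0583 -0.0247] phi 88.54 F [-6.5  0.1  5.6]
```

```bash
for k in 1 2 ; do python3 -m pendant '[[[0,0,0],[0,0.001,0],1],[[0,0,0],[0,0.002,0],1],[[0,0,0],[0,0.002,0],1]]' | grep -E 'pos|force'; done
```

```text
tool_pos: [0.5906, -0.0018, 0.0285]
contact_force: [-8.6, 0.5, 8.3]
tool_pos: [0.5907, -0.0018, 0.0285]
contact_force: [-12.2, -0.1, 11.3]
```

```bash
for k in 1 2 3 ; do python3 -m pendant '[[[0,0,0],[0,0.001,0],1],[[0,0,0],[0,0.002,0],1],[[0,0,0],[0,0.002,0],1]]' | grep -E 'pos|force'; done
```

```text
tool_pos: [0.5907, -0.0018, 0.0284]
contact_force: [-16.5, -0.1, 14.9]
tool_pos: [0.5907, -0.0018, 0.0284]
contact_force: [-19.4, -0.1, 18.3]
tool_pos: [0.5907, -0.0018, 0.0283]
contact_force: [-24.1, 0.0, 20.8]
```

It's blocked at 24 N with no motion. Much of that is downward drag though, so I'll relieve the drag with a small upward shift to confirm, then retreat.

```bash
python3 -m pendant '[[[0,0,0],[0,-0.003,-0.001],1],[[0,0,0],[0,-0.003,-0.003],1],[[0,0,0],[0,-0.003,-0.005],1]]'| grep -E 'pos|force'; python3 -m pendant '[[[0,0,0],[0,-0.015,0],1],[[0,0,0],[0,-0.035,0],1],[[0,0,0],[0,-0.05,-0.04],1],[[0,0,0],[0,-0.06,-0.09],1],[[0,0,0],[0,-0.06,-0.14],1],[[0,0,0],[0.04,-0.08,-0.19],1],[[0,0,0],[0.09,-0.1,-0.21],1],[[0,0,0],[0.13,-0.12,-0.21],1],[[0,0,0],[0.16,-0.14,-0.21],1],[[0,0,0],[0.16,-0.14,-0.21],1]]'; python3 - <<'E'
from h import *
st();d=snap('top','t15.png');print(red(d));edge(d)
s=load('s14');s2=snap('scene','s15.png')
a=load('top0')['image'].astype(int);b=np.array(d['image']).astype(int)
for n,p,z in [('spool',(.4188,.1428),.042),('cap',(.5417,-.0886),0),('gb',(.474,-.391),.068),('bb',(.446,.426),.068),('flux',(.348,.388),.06),('mm',(.301,-.291),.04),('dish',(.37,-.398),.02),('screw',(.36,.29),.01)]:
    u,v=proj(d,[[*p,z]])[0].astype(int); print(n,np.abs(a-b)[v-12:v+12,u-12:u+12].mean().round(1))
E
```

```text
tool_pos: [0.5909, -0.0015, 0.0309]
contact_force: [-10.6, 1.1, -7.5]
clock: 20.6
tool_pos: [0.4613, 0.1706, 0.2434]
eef_rot: [0.712, 0.702, 0.0, 0.0]
contact_force: [0.1, -0.2, 0.3]
opening: 1.0
t 20.6 pos [0.4613 0.1706 0.2434] bay [-0.1919  0.1443] phi 89.19 F [ 0.1 -0.2  0.3]
(array([-28.02597516, 118.94329077]), 39)
white L 277 W 46 theta 0.1 white ends: plain [ -29. -140.] switch [-29. 137.] centre if plain seen [-29.   2.] if switch seen [-29.  -5.]
spool 12.1
cap 11.4
gb 4.8
bb 4.9
flux 30.0
mm 6.2
dish 6.5
screw 51.7
```

```bash
python3 - <<'E'
from h import *
for A,B in [('t14','t15'),('s14','s15')]:
    a,b=load(A),load(B)
    for n,X in [('switch',(-.026,.085)),('mid',(-.026,-.03)),('plain',(-.026,-.12)),('fixed yellow bin',(.06,-.10)),('fixed wallb',(-.03,-.25))]:
        z=.042 if n in('switch','mid','plain') else .1
        u,v=proj(a,[[*b2w(X),z]])[0].astype(int)
        h=(9,22) if A[0]=='t' else (14,14)
        g=[cv2.cvtColor(k['image'],cv2.COLOR_RGB2GRAY)[v-h[0]:v+h[0],u-h[1]:u+h[1]].astype(np.float32) for k in(a,b)]
        print(A,n,np.round(cv2.phaseCorrelate(*g),2), np.abs(g[0]-g[1]).mean().round(1))
a,b=load('t14'),load('t15')
cv2.imwrite('pics/cmp.png',np.vstack([cv2.resize(k['image'][125:160,195:325,::-1],None,fx=6,fy=6,interpolation=cv2.INTER_NEAREST) for k in(a,b)]))
E
```

```text
Traceback (most recent call last):
ValueError: setting an array element with a sequence. The requested array has an inhomogeneous shape after 1 dimensions. The detected shape was (2,) + inhomogeneous part.
```

```bash
python3 - <<'E'
from h import *
for A,B in [('t14','t15'),('s14','s15')]:
    a,b=load(A),load(B)
    for n,X in [('switch',(-.026,.085)),('mid',(-.026,-.03)),('plain',(-.026,-.12)),('fixed yellow bin',(.06,-.10)),('fixed wallb',(-.03,-.25))]:
        z=.042 if n in('switch','mid','plain') else .1
        u,v=proj(a,[[*b2w(X),z]])[0].astype(int)
        h=(9,22) if A[0]=='t' else (14,14)
        g=[cv2.cvtColor(k['image'],cv2.COLOR_RGB2GRAY)[v-h[0]:v+h[0],u-h[1]:u+h[1]].astype(np.float32) for k in(a,b)]
        (dx,dy),q=cv2.phaseCorrelate(*g); print(A,n,round(dx,2),round(dy,2), np.abs(g[0]-g[1]).mean().round(1))
# riser foot line vs strip top back edge: brightness profile down a column, between sockets
g=cv2.cvtColor(load('t15')['image'],cv2.COLOR_RGB2GRAY)
g14=cv2.cvtColor(load('t14')['image'],cv2.COLOR_RGB2GRAY)
for X in (-.1,.0,.1):
    u,v=proj(a:=load('t15'),[[*b2w((-.024,X)),.042]])[0].round(0).astype(int)
    print(X,v,'t14',g14[128:160,u],'t15',g[128:160,u])
print(proj(a,[[*b2w((0,0)),.07],[*b2w((0,0)),.042],[*b2w((-.024,0)),.042],[*b2w((-.048,0)),.042],[*b2w((-.048,0)),0]])[:,1])
E
```

```text
t14 switch 0.58 0.36 11.2
t14 mid 0.68 0.41 16.0
t14 plain 0.6 0.24 13.0
t14 fixed yellow bin 0.5 -0.01 1.6
t14 fixed wallb 0.46 0.18 1.7
s14 switch -0.15 -0.16 4.8
s14 mid -0.22 -0.15 5.4
s14 plain -0.34 -0.38 7.1
s14 fixed yellow bin -0.04 0.03 1.4
s14 fixed wallb 0.07 0.01 1.1
-0.1 143 t14 [ 42  44  43  37 148 136  80  72 164 221 215 172 108  74  56 122  88  64
  90 108 167 224 230 178 135 128 125 118 116 119 124 122] t15 [ 44  44  43  35 146 134  77  74  89 219 226 184 119  74  56  88 102  72
  61  91 149 163 222 224 143 127 124 117 116 116 122 120]
0.0 143 t14 [ 46  45  43  34 152 127  78  74 164 218 221 220 223 225 226 214 225 226
 225 223 222 222 226 176 134 129 122 119 125 124 119 118] t15 [ 45  44  44  33 151 126  77  75  97 219 220 217 219 222 224 214 224 225
 223 222 221 220 222 215 144 129 119 117 121 124 118 118]
0.1 143 t14 [ 44  42  41  41 154 109  63  74 162 215 219 219 219 221 221 221 221 222
 221 221 221 221 225 178 137 128 128 115 106  91  74  75] t15 [ 44  41  40  43 153 107  60  75 120 218 218 216 217 219 219 219 219 219
 219 219 218 219 223 209 145 128 125 124 125 126 118 124]
[132.97570023 135.0876299  142.84779217 150.64579317 153.11922696]
```

After my upward nudge the strip sits about 1.3 mm back from where it was. I'll push once more and back straight off with no lift.

```bash
python3 -m pendant '[[[0,0,0],[0,0,0],1]]' >/dev/null; python3 -c "
from h import *
st();goto(b2w([-.088,-.022]),.029,88.55)"
```

```text
t 20.8 pos [0.4651 0.1616 0.2429] bay [-0.1879  0.1354] phi 88.39 F [ 0.2 -0.3  0.6]
turn [ 0.0026  0.0052 -0.0028] shift [-0.156   0.0998  0.215 ]
```

```bash
python3 -m pendant '[[[0,0,0],[-0.04,0,0],1],[[0,0,0],[-0.08,0.02,0],1],[[0,0,0],[-0.12,0.05,0],1],[[0,0,0],[-0.15,0.075,0.03],1],[[0,0,0],[-0.156,0.095,0.08],1],[[0,0,0],[-0.156,0.1,0.13],1],[[0,0,0],[-0.156,0.1,0.17],1],[[0,0,0],[-0.156,0.1,0.205],1],[[0,0,0],[-0.156,0.1,0.215],1],[[0,0,0],[-0.156,0.1,0.215],1]]'|grep -E 'pos|force'; python3 -c "
from h import *
st();goto(b2w([-.0595,-.022]),.029,88.55)"
```

```text
tool_pos: [0.5597, 0.0014, 0.0276]
contact_force: [-0.3, 0.1, 0.9]
t 21.8 pos [0.5597 0.0014 0.0276] bay [-0.0893 -0.0224] phi 88.36 F [-0.3  0.1  0.9]
turn [-0.001   0.0056 -0.0034] shift [ 0.0005  0.0298 -0.0014]
```

```bash
python3 -m pendant '[[[0,0,-0.003],[0,0.01,-0.001],1],[[0,0,-0.003],[0,0.02,-0.001],1],[[0,0,-0.003],[0,0.026,-0.001],1],[[0,0,-0.003],[0,0.029,-0.001],1],[[0,0,-0.003],[0,0.031,-0.001],1],[[0,0,-0.003],[0,0.033,-0.001],1],[[0,0,-0.003],[0,0.035,-0.001],1],[[0,0,-0.003],[0,0.036,-0.001],1]]'|grep -E 'pos|force';python3 -m pendant '[[[0,0,0],[0,0.002,0],1],[[0,0,0],[0,0.003,0],1],[[0,0,0],[0,0.003,0],1]]'|grep -E 'pos|force'
```

```text
tool_pos: [0.5895, 0.002, 0.0298]
contact_force: [-13.9, 0.6, 10.7]
tool_pos: [0.5909, 0.0018, 0.0298]
contact_force: [-15.2, 0.6, 13.0]
```

```bash
python3 -m pendant '[[[0,0,0],[0,0.002,0],1],[[0,0,0],[0,0.003,0],1],[[0,0,0],[0,0.003,0],1]]'|grep -E 'pos|force'
```

```text
tool_pos: [0.5909, 0.0018, 0.0298]
contact_force: [-20.9, 1.2, 18.4]
```

It stops at x = 0.5909, the same place as the earlier hard stop. Now backing straight off.

```bash
python3 -m pendant '[[[0,0,0],[0,-0.003,0],1],[[0,0,0],[0,-0.006,0],1],[[0,0,0],[0,-0.01,0],1],[[0,0,0],[0,-0.025,0],1],[[0,0,0],[0,-0.045,-0.02],1],[[0,0,0],[0,-0.065,-0.06],1],[[0,0,0],[0,-0.08,-0.11],1],[[0,0,0],[0.04,-0.1,-0.16],1],[[0,0,0],[0.09,-0.12,-0.2],1],[[0,0,0],[0.13,-0.14,-0.21],1]]'|grep -E 'pos|force'; python3 -m pendant '[[[0,0,0],[0.04,-0.01,-0.01],1],[[0,0,0],[0.08,-0.02,-0.02],1],[[0,0,0],[0.08,-0.02,-0.02],1],[[0,0,0],[0.08,-0.02,-0.02],1]]'|grep -E 'clock|force'; python3 - <<'E'
from h import *
st();d=snap('top','t16.png');print(red(d));edge(d)
for A,B in [('t14','t16'),('top0','t16')]:
    a,b=load(A),load(B); g=[cv2.cvtColor(k['image'],cv2.COLOR_RGB2GRAY) for k in(a,b)]
    for X in ((-.1,0,.1) if A=='t14' else ()):
        u=int(proj(a,[[*b2w((-.024,X)),.042]])[0][0].round()); print(X,g[0][136:138,u],g[0][149:153,u],'now',g[1][136:138,u],g[1][149:153,u])
s=load('sc0');s2=snap('scene','s16.png')
cv2.imwrite('pics/fin.png',np.hstack([cv2.resize(d['image'][100:280,100:420,::-1],(480,270)),cv2.resize(s2['image'][60:330,:400,::-1],(300,270))]))
E
```

```text
tool_pos: [0.4777, 0.1127, 0.2302]
contact_force: [1.5, 0.5, -0.4]
clock: 24.6
contact_force: [0.2, -0.1, 0.6]
t 24.6 pos [0.458  0.1939 0.2474] bay [-0.1958  0.1675] phi 88.87 F [ 0.2 -0.1  0.6]
(array([-25.26263519, 118.98122684]), 39)
white L 277 W 46 theta 0.1 white ends: plain [ -26. -140.] switch [-26. 137.] centre if plain seen [-26.   2.] if switch seen [-26.  -5.]
-0.1 [164 221] [224 230 178 135] now [208 222] [222 228 175 132]
0 [164 218] [222 226 176 134] now [209 218] [220 225 172 134]
0.1 [162 215] [221 225 178 137] now [208 218] [219 223 172 134]
```

```bash
python3 -c "
from plant import r
print(r.finish_job())"
```

```text
the job is handed in; nothing more can be done
None
```

The strip is in the bay against the riser, and I handed the job in at about 25 s with the gripper raised clear. I turned it to about −23° by pushing near the switch end. I then pushed the plain end along the strip's axis, so the switch end slid in behind the small pole. Last, I swung the plain end in with two open fingertips, without pinching.

**Last checks**
- **Position:** the top camera puts the strip's centre at about bay (−25 to −26, −2) mm, within calibration error of home at x = −24, with a yaw of 0.1°.
- **Flush with the riser:** the final push stopped dead at the same place as before (x = 0.5909) at about 21 N. The edge pixels matched along the whole length.
- **Forces:** the highest push reading was about 24 N along the bench and 32 N in total, against the 40 N limit.

**What went wrong or stayed unsure**
- **Set-back:** a small upward nudge I made to check for jamming left the strip about 1.3 mm out from the riser. It pulled up on the strip with 7.5 N, about its own weight, so it may have lifted it slightly for a moment. I pushed the strip back in and retreated straight out.
- **Downward drag:** the fingers also dragged down on the strip during pushes, up to about 21 N in the hardest one.
- **Bystanders:** none appeared to be touched or moved in the pictures I saw. A pixel comparison was inconclusive for the flux bottle and screwdriver (probably the arm and its shadow), and my last picture was refused by the viewing limit.

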